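# Close the laundry detergent dispenser

## Task

Close up the detergent dispenser: lay each loose cover in a well of its own size and press it fully home, so that it sits level and flush with the deck. There are not always enough covers for every well; a well without a cover stays open, and either well of the right size will do. Only once all the covers are down, turn the dose dial until its pointer reads zero; leave the bottle, the jar and the brush where they stand.

Things in the scene. Friction and masses are not known exactly. Their poses are not given: they have to be found in the camera images.
- dispenser: White detergent dispenser, fixed. Origin on the worktop under the middle of its wells; x away from the robot at yaw 0, z up. Deck 256 (x) x 184 (y) mm, 70 high: two small wells at -x, two large at +x, each with finger notches 46 mm long, 16 mm deep in the middle of its long sides. At +y a shoulder 90 mm wide, 50 high, bears the dose dial.
- well_small1 (a point): Centre of the mouth of a small well (the -y one), at the level of the deck top, 70 mm up. Its opening is 89 (x) x 61 mm (y): 2.5 mm of play round a small cover. A black seal frame inside carries the cover, which at first stands 6 mm proud; a push of 10 to 20 N at its middle forces the stiff seal 6 mm down, for good: then it is flush (its centre 5 mm below this point).
- well_small2 (a point): Centre of the mouth of a small well (the +y one), at the level of the deck top, 70 mm up. Its opening is 89 (x) x 61 mm (y): 2.5 mm of play round a small cover. A black seal frame inside carries the cover, which at first stands 6 mm proud; a push of 10 to 20 N at its middle forces the stiff seal 6 mm down, for good: then it is flush (its centre 5 mm below this point).
- well_large1 (a point): Centre of the mouth of a large well (the -y one), at the level of the deck top, 70 mm up. Its opening is 125 (x) x 61 mm (y): 2.5 mm of play round a large cover. A black seal frame inside carries the cover, which at first stands 6 mm proud; a push of 10 to 20 N at its middle forces the stiff seal 6 mm down, for good: then it is flush (its centre 5 mm below this point).
- well_large2 (a point): Centre of the mouth of a large well (the +y one), at the level of the deck top, 70 mm up. Its opening is 125 (x) x 61 mm (y): 2.5 mm of play round a large cover. A black seal frame inside carries the cover, which at first stands 6 mm proud; a push of 10 to 20 N at its middle forces the stiff seal 6 mm down, for good: then it is flush (its centre 5 mm below this point).
- cover_large_a_mid (a point): Loose large cover: a flat plain white plastic plate 120 x 56 x 10 mm (local x, y, z), no handle, both faces alike, about 110 g; it starts lying flat on the worktop beside the dispenser (may be absent). This point is its centre, half-way up (5 mm above its underside). It fits either large well, either way round.
- cover_large_b_mid (a point): Loose large cover: a flat plain white plastic plate 120 x 56 x 10 mm (local x, y, z), no handle, both faces alike, about 110 g; it starts lying flat on the worktop beside the dispenser (may be absent). This point is its centre, half-way up (5 mm above its underside). It fits either large well, either way round.
- cover_small_a_mid (a point): Loose small cover: a flat plain white plastic plate 84 x 56 x 10 mm (local x, y, z), no handle, both faces alike, about 80 g; it starts lying flat on the worktop beside the dispenser (may be absent). This point is its centre, half-way up (5 mm above its underside). It fits either small well, either way round.
- cover_small_b_mid (a point): Loose small cover: a flat plain white plastic plate 84 x 56 x 10 mm (local x, y, z), no handle, both faces alike, about 80 g; it starts lying flat on the worktop beside the dispenser (may be absent). This point is its centre, half-way up (5 mm above its underside). It fits either small well, either way round.
- dial (a joint): Dose dial angle, rad: 0 with its pointer at the zero mark, growing clockwise seen from above, -0.5 to 2.7 (no stop at zero). Light friction (0.05 N m); stays where left. The zero mark is the thick long black bar of the scale, on the dial's side towards the dispenser's -x; thin ticks follow clockwise, 0.3 rad apart.
- dial_grip (a point): Middle of the grip bar of the black dial knob, on its vertical axis, 88 mm above the worktop. Bar 52 mm long (point x), 14 wide (y); its top 14 mm above this point, its foot (a disc 50 mm across) 20 mm below. The pointer (white line on one half of the bar's top, black nose at its foot) points along this point's -x. Nearest deck edge: 46 mm from the axis, 18 mm lower.
- bottle: Bystander: upright white bottle, 72 mm across, 210 mm high, loose; origin under its base.
- jar: Bystander: glass jar with steel lid, 80 mm across, 110 mm high, loose; origin under its base.
- brush: Bystander: scrubbing brush lying on the worktop, loose; origin at its underside.
Mind the look-alikes: they are no part of the job. Leave any black, orange or purple look-alike of the part that bears cover_small_b_mid alone.

How it is judged:
By the outcome, as a careful person would: the job done as asked, in the order asked, and still so for the second after the job is handed in, with the robot touching nothing.
Of cover_large_a, cover_large_b, cover_small_a, cover_small_b only 3 to 4 are there at a start; the rules pass over those that are not, and their reading is None.
At some moment in a run one of cover_large_a, cover_large_b, cover_small_a, cover_small_b may be knocked a few centimetres aside while the robot is not near it.
It also fails if it takes over 210 s, if anything falls off the work surface, if the arm or the gripper's body presses on something with over 40 N, if the wrist force passes 120 N, or if a joint passes its speed limit or range.

## Robot

A 6-joint arm with a two-finger parallel gripper is mounted at the origin on the work surface. World frame = base frame: x ahead of the robot, y to its left, z up, the work surface at z = 0. Lengths are in m, angles in degrees, forces in N, time in s.
With the tool pointing down it reaches from about 0.3 to 0.875 m from the base axis. Payload 4.2 kg.
Tool frame: the origin (TCP) lies at the very end of the fingers, on their centre line; the grasp point (between the pads) lies 19 mm behind it; z points along the fingers, y is the line along which they close (so a half turn about z gives the same grasp; the last joint's range is limited). The gripper opens to 85 mm and grips with 20 to 120 N. Pads are 22 mm wide; open, the fingers measure 114 mm over their backs; the gripper's body (76 mm by 85 mm) begins 54 mm behind the grasp point. The pads swing forward as they close: fully open they stand 13 mm farther back than shut.
Start: joints at [62.853, 18.312, 89.639, -0, 72.044, -1.146], TCP at [0.252, 0.517, 0.231] pointing down, gripper open.
Joint ranges: [-177.97, 177.97], [-48.28, 115.42], [12.27, 149.76], [-77.06, 257.06], [2.81, 150.46], [-146.56, 146.56]. Speed limits (degrees/s): [147.25, 147.25, 180, 180, 180, 180].

## Interface

Orientations are given as [roll, pitch, yaw] about the fixed x, y, z axes, in that order (R = Rz(yaw) Ry(pitch) Rx(roll)).
In Python, from cell import arm, jaws, read_camera, calibration gives the robot as it stands. Calls block until the motion is done:
- arm.reach(position, orientation): joint-space move of the TCP to a pose.
- arm.move_l(position, rot=None, v=0.15): straight line of the TCP; rot=None keeps the orientation; v is the mean speed in m/s.
- arm.goto_joints(angles): joint-space move.
- jaws.gripper_to(opening, grip_force=None): finger opening in m; grip_force is the grip in N (None keeps the last); returns when the fingers have stopped.
- arm.sleep(seconds).
- arm.solve_ik(position, orientation): joint angles nearest the present ones, or None.
- arm.state(): the state.
- read_camera(name): name is "scene" or "side" or "wrist"; returns (picture, depth): 384x512x3 uint8, blue, green, red; 384x512 float32, m along the optical axis (not along the pixel's ray), 0 where there is no reading.
- calibration(name): a dict with "mtx" (3x3 intrinsics, pixels), "rvec" (rotation vector, rad) and "tvec" (3), from world to camera coordinates, as OpenCV has them; the wrist camera has in their place "mount" (4x4, takes a point from camera to tool coordinates, whose origin is the TCP and whose axes are the flange's). Camera axes: x right, y down, z forward; pixel columns grow to the right and rows downward; lengths in m; the calibration is good to about 2 mm. A picture is of the moment at which its call begins: read the wrist's pose just before it. calibration takes no time and is no camera call.
A pose or a line that the arm cannot do raises arm.MotionError and nothing moves.
- arm.finish_job(): hands the job in; it is judged then, once.
The state is a dict: "t": time; "joint_pos": joint angles; "joint_velocities": joint speeds; "tau": joint torques, N m; "ee_pos": TCP position; "ee_rot": TCP orientation; "force": force on the tool from outside, world axes, zero at the start; "moment": the same for the moment, N m; "grip_width": finger opening in m; "gripper_force": force on a finger pad.
Only numpy, scipy, OpenCV 4.12 (cv2) and the standard library are available. Lean on these libraries where they do the work, as an engineer would, in place of code of your own. Each camera call takes 0.05 s, during which the arm holds its last target. There are 200 camera calls.

## Working session

There is one attempt and no reset: what is moved stays moved. The work goes in short steps, each a Python script; the robot and the scene stay as the last script left them, time stands still between calls to the robot, and variables do not carry over. Pictures are saved under pics/ and viewed, at most 14 in all, crops included, and the job is handed in when it is done.

```bash
mkdir -p pics; ls; cat > h.py <<'E'
import numpy as np, cv2
from cell import arm, jaws, read_camera, calibration
from scipy.spatial.transform import Rotation as R
def snap(n):
    s=arm.state(); im,d=read_camera(n); c=calibration(n); K=np.array(c['mtx'],float)
    if 'mount' in c:
        T=np.eye(4); T[:3,:3]=R.from_euler('xyz',s['ee_rot'],degrees=True).as_matrix(); T[:3,3]=s['ee_pos']
        T=T@np.array(c['mount'])
    else:
        W=np.eye(4); W[:3,:3]=cv2.Rodrigues(np.array(c['rvec'],float))[0]; W[:3,3]=np.ravel(c['tvec']); T=np.linalg.inv(W)
    return im,d,K,T
def cloud(d,K,T):
    v,u=np.mgrid[:d.shape[0],:d.shape[1]]
    p=np.stack([(u-K[0,2])/K[0,0]*d,(v-K[1,2])/K[1,1]*d,d],-1)
    return p@T[:3,:3].T+T[:3,3]
def ray(u,v,K,T,z):
    r=T[:3,:3]@np.array([(u-K[0,2])/K[0,0],(v-K[1,2])/K[1,1],1]); o=T[:3,3]
    return o+r*(z-o[2])/r[2]
E
python3 - <<'E'
from h import *
for n in('scene','side'):
    im,d,K,T=snap(n); cv2.imwrite(f'pics/{n}0.png',cv2.resize(im,(800,600),interpolation=cv2.INTER_CUBIC)); np.savez(f'{n}0.npz',im=im,d=d,K=K,T=T); print(n,T[:3,3],T[:3,2])
s=arm.state(); print(s['t'],s['ee_pos'],s['ee_rot'],calibration('wrist')['mount'])
E
```

```text
pics
scene [ 0.96968994 -0.67683255  1.22279547] [-0.29074824  0.54058711 -0.78944984]
side [ 0.01909692 -0.55301442  0.83937202] [ 0.45747822  0.57795047 -0.67578616]
0.1 [0.25188203 0.51644978 0.2306027 ] [-1.79914869e+02 -1.74350197e-03  1.53997787e+02] [[ 4.17689294e-04 -9.48512427e-01 -3.16739643e-01  8.08839453e-02]
 [ 9.99999265e-01  3.55678678e-05  1.21220198e-03  3.91083050e-04]
 [-1.13852289e-03 -3.16739917e-01  9.48511744e-01 -1.42815954e-01]
 [ 0.00000000e+00  0.00000000e+00  0.00000000e+00  1.00000000e+00]]
```

View pics/scene0.png

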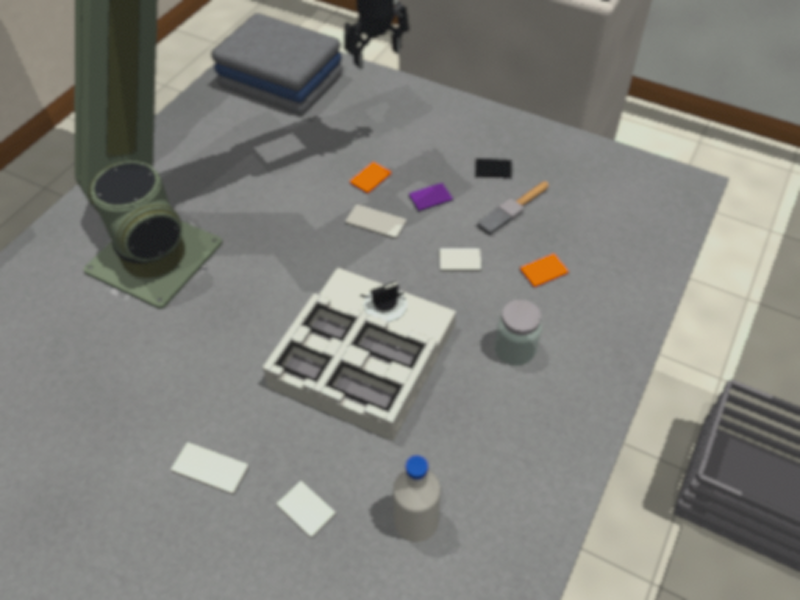

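View pics/side0.png

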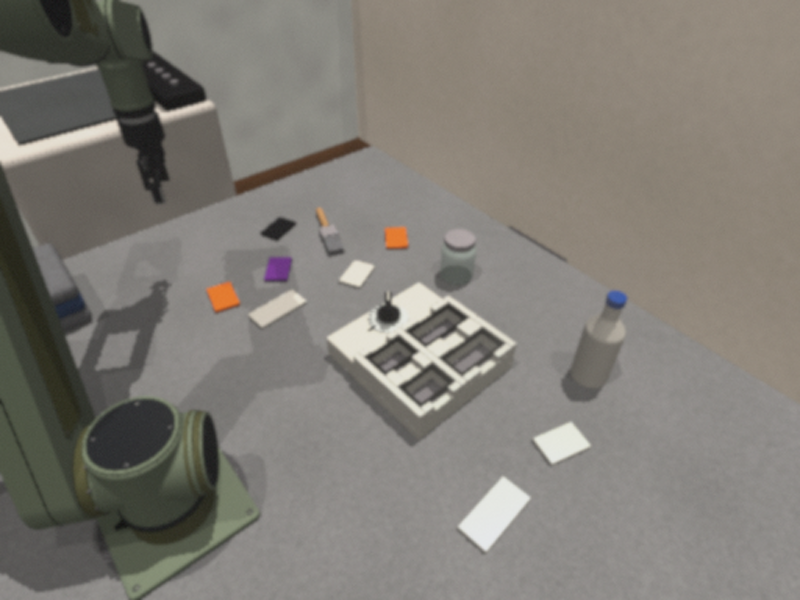

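```bash
cat >> h.py <<'E'
def covers(im,K,T,z=0.01,sat=60,val=150,amin=100):
    hsv=cv2.cvtColor(im,cv2.COLOR_BGR2HSV); m=((hsv[...,1]<sat)&(hsv[...,2]>val)).astype(np.uint8)
    n,l,st,c=cv2.connectedComponentsWithStats(m); out=[]
    for i in range(1,n):
        if st[i,4]<amin: continue
        cn=max(cv2.findContours((l==i).astype(np.uint8),cv2.RETR_EXTERNAL,cv2.CHAIN_APPROX_NONE)[0],key=len)[:,0]
        P=np.array([ray(u,v,K,T,z)[:2] for u,v in cn])
        (cx,cy),(w,h),_=r=cv2.minAreaRect((P*1000).astype(np.float32)); b=cv2.boxPoints(r)
        e=max(b[1]-b[0],b[2]-b[1],key=np.linalg.norm)
        out.append((cx/1e3,cy/1e3,max(w,h),min(w,h),np.degrees(np.arctan2(e[1],e[0]))%180,tuple(c[i].round())))
    return out
E
python3 - <<'E'
from h import *
for n in('scene','side'):
    f=np.load(n+'0.npz'); im,d,K,T=[f[k] for k in('im','d','K','T')]
    p=cloud(d,K,T); print(n)
    print([im[int(y*.64),int(x*.64)].tolist() for x,y in ([(375,221),(210,467),(460,259),(306,508),(430,340),(500,550)] if n=='scene' else [(278,309),(495,512),(357,273),(562,443),(430,295),(600,500)])])
    for o in covers(im,K,T,val=140):
        if o[2]<300 and 20<o[3]: print([np.round(x,3) if not isinstance(x,tuple) else x for x in o])
    m=(abs(p[...,2]-.07)<.006)&(d>0)&(np.hypot(p[...,0]-.55,p[...,1])<.3)
    q=p[m]; print(len(q),q.mean(0)); r=cv2.minAreaRect((q[:,:2]*1000).astype(np.float32)); print(r)
    t=p[(abs(p[...,2])<.02)&(d>0)]; print('table z',np.median(t[:,2]))
    cv2.imwrite(f'pics/{n}_crop.png',cv2.resize(im[160:290,150:310] if n=='scene' else im[170:290,200:340],None,fx=5 if n!='scene' else 4.6,fy=5 if n!='scene' else 4.6,interpolation=cv2.INTER_CUBIC))
E
```

```text
scene
[[178, 191, 193], [208, 219, 215], [202, 216, 215], [211, 220, 214], [196, 209, 207], [137, 138, 138]]
[np.float64(-0.155), np.float64(0.947), np.float64(175.987), np.float64(24.899), np.float32(0.112), (np.float64(212.0), np.float64(5.0))]
[np.float64(0.489), np.float64(1.292), np.float64(158.382), np.float64(62.287), np.float32(27.872), (np.float64(380.0), np.float64(3.0))]
[np.float64(0.08), np.float64(0.821), np.float64(137.423), np.float64(94.655), np.float32(118.605), (np.float64(244.0), np.float64(35.0))]
[np.float64(0.616), np.float64(0.501), np.float64(96.646), np.float64(41.216), np.float32(61.631), (np.float64(328.0), np.float64(130.0))]
[np.float64(0.361), np.float64(0.301), np.float64(126.981), np.float64(61.301), np.float32(4.295), (np.float64(240.0), np.float64(140.0))]
[np.float64(0.568), np.float64(0.289), np.float64(91.16), np.float64(63.681), np.float32(27.983), (np.float64(294.0), np.float64(165.0))]
[np.float64(0.481), np.float64(0.016), np.float64(293.387), np.float64(290.874), np.float32(1.413), (np.float64(232.0), np.float64(215.0))]
[np.float64(0.736), 
[... 1558 characters left out ...]
25), np.float64(172.116), np.float64(89.831), np.float32(179.828), (np.float64(78.0), np.float64(158.0))]
[np.float64(0.055), np.float64(-0.089), np.float64(57.99), np.float64(21.044), np.float32(0.936), (np.float64(144.0), np.float64(338.0))]
[np.float64(-0.055), np.float64(-0.091), np.float64(90.17), np.float64(26.777), np.float32(167.495), (np.float64(101.0), np.float64(366.0))]
[np.float64(-0.13), np.float64(-0.062), np.float64(72.547), np.float64(25.005), np.float32(141.347), (np.float64(65.0), np.float64(378.0))]
2386 [ 0.50948211 -0.05222846  0.06813999]
((562.1063232421875, -25.043060302734375), (416.1879577636719, 378.4730224609375), 83.36904907226562)
table z -0.0002297372629553318
```

View pics/scene_crop.png

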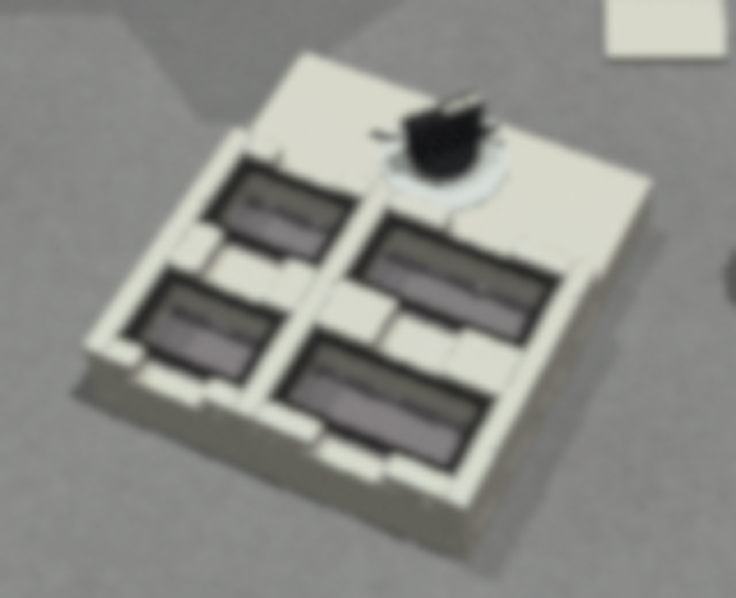

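```bash
python3 - <<'E'
from h import *
f=np.load('scene0.npz'); im,d,K,T=[f[k] for k in('im','d','K','T')]
g=lambda x,y,z=.07: ray(x/4.6+150-.5+.1,y/4.6+160-.5+.1,K,T,z)[:2]
C=np.array([g(88,345),g(465,507),g(600,268),g(238,130)]); print(C, [np.linalg.norm(C[i]-C[(i+1)%4]) for i in range(4)])
print('mean',C.mean(0),'yaw',[np.degrees(np.arctan2(*(v[::-1]))) for v in (C[1]-C[0],C[2]-C[3])])
print('dial',g(445,150,.075))
for o in covers(im,K,T,val=165,amin=60):
    if 70<o[2]<150 and 40<o[3]<70: print(np.round(o[:5],3),o[5])
n='side'
f=np.load('side0.npz'); im,d,K,T=[f[k] for k in('im','d','K','T')]
for o in covers(im,K,T,val=165,amin=60):
    if 70<o[2]<150 and 40<o[3]<70: print(np.round(o[:5],3),o[5])
E
```

```text
[[ 0.39364925 -0.14960013]
 [ 0.64540533 -0.13894654]
 [ 0.63888391  0.04399626]
 [ 0.38523509  0.03065022]] [np.float64(0.2519813870657496), np.float64(0.18305899985245708), np.float64(0.25399968578600396), np.float64(0.1804466335485626)]
mean [ 0.5157934  -0.05347505] yaw [np.float64(2.4231458751014627), np.float64(3.011908941744186)]
dial [0.51250331 0.07564397]
[  0.495   1.303 127.58   46.921  27.872] (np.float64(382.0), np.float64(2.0))
[  0.362   0.3   118.366  53.5     5.142] (np.float64(240.0), np.float64(141.0))
[ 0.569  0.287 85.063 50.859 27.977] (np.float64(294.0), np.float64(165.0))
[  0.395  -0.33  120.967  56.527   7.483] (np.float64(134.0), np.float64(298.0))
[  0.58   -0.315  84.603  56.392 164.759] (np.float64(195.0), np.float64(325.0))
[ 0.567  0.286 89.446 59.623 28.23 ] (np.float64(228.0), np.float64(174.0))
[  0.36    0.298 121.398  57.321   4.349] (np.float64(177.0), np.float64(196.0))
[  0.577  -0.317  85.164  57.808 166.155] (np.float64(359.0), np.float64(283.0))
[  0.393  -0.332 121.719  57.827   7.156] (np.float64(316.0), np.float64(328.0))
```

```bash
python3 - <<'E'
from h import *
arm.reach([.52,.12,.30],[180,0,2.7]); print(calibration('wrist')['mtx'],arm.state()['joint_pos'])
def go(tag):
    im,d,K,T=snap('wrist'); np.savez(f'{tag}.npz',im=im,d=d,K=K,T=T)
    cv2.imwrite(f'pics/{tag}.png',cv2.resize(im,(800,600),interpolation=cv2.INTER_CUBIC))
    p=cloud(d,K,T); m=(d>0); print(T[:3,3],p[m].min(0),p[m].max(0))
arm.move_l([.54,-.04,.34],v=.3); go('w1')
E
```

```text
[[284.91985499   0.         253.38665514]
 [  0.         284.91985499 190.49846367]
 [  0.           0.           1.        ]] [1.18136282e+01 1.24885608e+01 8.78999516e+01 2.07334928e-02
 7.96289445e+01 9.90399684e+01]
[ 0.62153041 -0.03500932  0.48221207] [-0.0277957  -0.60958666 -0.00388598] [0.7715495  0.49811861 0.43569868]
```

View pics/w1.png

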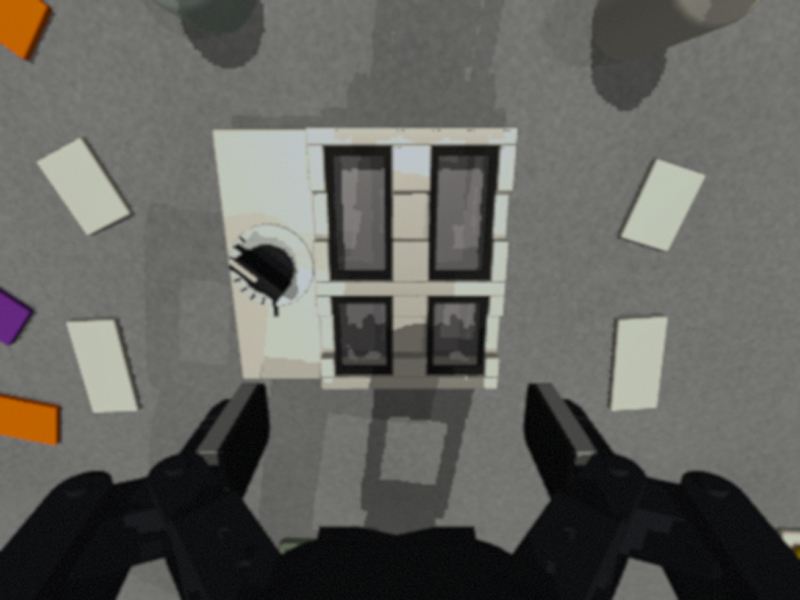

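```bash
python3 - <<'E'
from h import *
f=np.load('w1.npz'); im,d,K,T=[f[k] for k in('im','d','K','T')]
s=.64
g=lambda x,y,z=.07: ray(x*s-.2,y*s-.2,K,T,z)[:2]
C=np.array([g(498,388),g(517,128),g(307,128),g(322,388)]); print(C, [np.linalg.norm(C[i]-C[(i+1)%4]) for i in range(4)])
print('mean',C.mean(0),'yaw',[np.degrees(np.arctan2(*(v[::-1]))) for v in (C[1]-C[0],C[2]-C[3])])
for o in covers(im,K,T,val=165,amin=60):
    if 70<o[2]<150 and 40<o[3]<70: print(np.round(o[:5],3),o[5])
p=cloud(d,K,T)
m=(p[...,2]>.09)&(p[...,2]<.115)&(abs(p[...,0]-.51)<.06)&(abs(p[...,1]-.08)<.06); q=p[m]; print('knob',len(q),q.mean(0),cv2.minAreaRect((q[:,:2]*1000).astype(np.float32)))
# notch depth: row profile across well at image y mid of large well
r=int(215*s); print([(int(c/s),np.round(p[r,c,1]*1000),np.round(p[r,c,2]*1000)) for c in range(int(300*s),int(520*s),3)])
cv2.imwrite('pics/dial.png',cv2.resize(im[135:210,135:225],(720,600),interpolation=cv2.INTER_CUBIC))
E
```

```text
[[ 0.39044182 -0.15182317]
 [ 0.64432467 -0.1376976 ]
 [ 0.63561274  0.04389594]
 [ 0.381384    0.03209106]] [np.float64(0.25427550164551055), np.float64(0.18180239316322985), np.float64(0.2545026649214677), np.float64(0.18413714499783565)]
mean [ 0.51294081 -0.05338344] yaw [np.float64(3.1845483614136736), np.float64(2.6585678068881453)]
[ 0.569  0.288 81.49  53.573 27.796] (np.float64(53.0), np.float64(119.0))
[  0.579  -0.314  81.426  53.319 166.074] (np.float64(424.0), np.float64(131.0))
[  0.395  -0.33  117.674  53.422   7.305] (np.float64(408.0), np.float64(232.0))
[  0.361   0.301 117.644  53.243   5.35 ] (np.float64(65.0), np.float64(234.0))
knob 457 [0.50765702 0.0838085  0.10056259] ((506.299072265625, 84.67852020263672), (51.87065505981445, 14.2930269241333), 52.08295822143555)
[(300, np.float64(55.0), np.float64(51.0)), (304, np.float64(51.0), np.float64(51.0)), (309, np.float64(46.0), np.float64(49.0)), (314, np.float64(41.0), np.float64(54.0)), (318, np.float64(36.0), np.float64(55.0)), (323, np.float64(32.0), np.float64(54.0)), (328, np.float64(26.0), np.float64(65.0))
[... 1062 characters left out ...]
64(-88.0), np.float64(21.0)), (450, np.float64(-93.0), np.float64(21.0)), (454, np.float64(-97.0), np.float64(21.0)), (459, np.float64(-102.0), np.float64(22.0)), (464, np.float64(-107.0), np.float64(22.0)), (468, np.float64(-112.0), np.float64(21.0)), (473, np.float64(-117.0), np.float64(21.0)), (478, np.float64(-121.0), np.float64(24.0)), (482, np.float64(-126.0), np.float64(22.0)), (487, np.float64(-122.0), np.float64(67.0)), (492, np.float64(-126.0), np.float64(66.0)), (496, np.float64(-133.0), np.float64(55.0)), (501, np.float64(-138.0), np.float64(52.0)), (506, np.float64(-142.0), np.float64(54.0)), (510, np.float64(-161.0), np.float64(0.0)), (515, np.float64(-166.0), np.float64(0.0))]
```

View pics/dial.png

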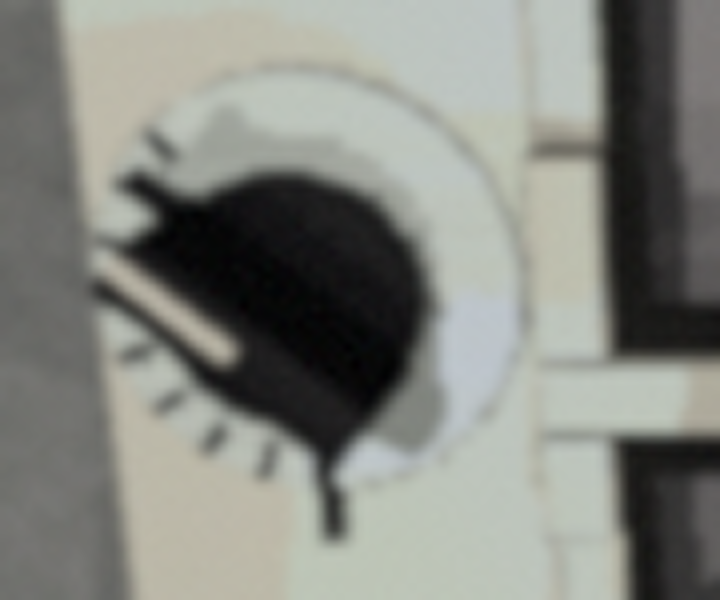

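```bash
python3 - <<'E'
from h import *
arm.move_l([.475,-.05,.22],v=.3)
im,d,K,T=snap('wrist'); np.savez('w2.npz',im=im,d=d,K=K,T=T)
cv2.imwrite('pics/w2.png',cv2.resize(im,(800,600),interpolation=cv2.INTER_CUBIC))
f=np.load('w1.npz'); im,d,K,T=[f[k] for k in('im','d','K','T')]
for n,c in dict(L2=[(327,147),(390,147),(391,279),(331,279)],L1=[(431,147),(498,147),(490,279),(430,279)],S2=[(335,297),(391,297),(391,373),(337,373)],S1=[(428,297),(489,297),(484,374),(427,374)]).items():
    P=np.array([ray(x*.64-.2,y*.64-.2,K,T,.066)[:2] for x,y in c]); print(n,P.mean(0).round(4),[np.linalg.norm(P[i]-P[(i+1)%4]).round(4) for i in range(4)])
E
```

```text
L2 [ 0.5615 -0.0032] [np.float64(0.0558), np.float64(0.1215), np.float64(0.0583), np.float64(0.1215)]
L1 [ 0.5661 -0.0981] [np.float64(0.0593), np.float64(0.1214), np.float64(0.0583), np.float64(0.1215)]
S2 [ 0.4407 -0.0096] [np.float64(0.0552), np.float64(0.0836), np.float64(0.0564), np.float64(0.0836)]
S1 [ 0.4448 -0.1043] [np.float64(0.06), np.float64(0.0847), np.float64(0.0595), np.float64(0.0847)]
```

View pics/w2.png

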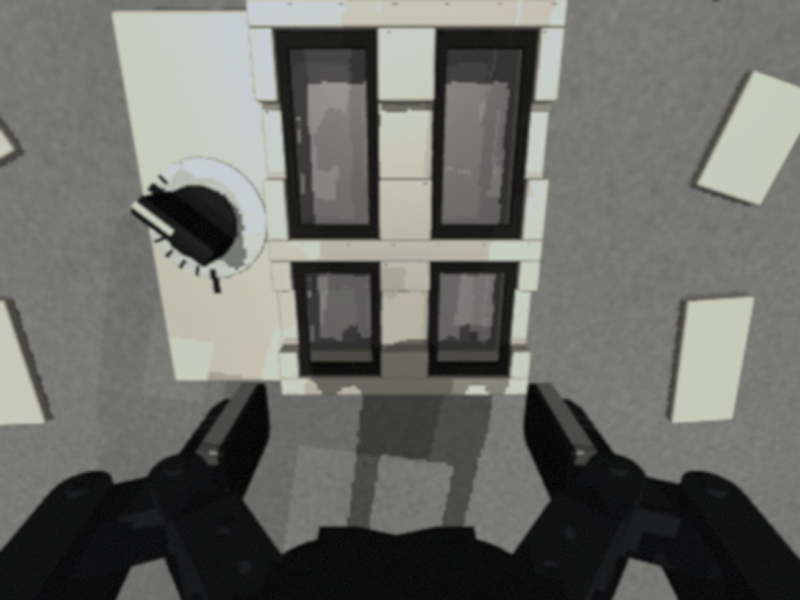

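```bash
python3 - <<'E'
from h import *
f=np.load('w2.npz'); im,d,K,T=[f[k] for k in('im','d','K','T')]
A={}
for n,c in dict(L2=[(274,30),(378,30),(378,239),(290,239)],L1=[(436,30),(538,30),(522,239),(430,239)],S2=[(292,262),(381,262),(381,375),(301,375)],S1=[(430,262),(518,262),(509,375),(428,375)]).items():
    P=np.array([ray(x*.64-.2,y*.64-.2,K,T,.066)[:2] for x,y in c]); A[n]=P.mean(0); print(n,P.mean(0).round(4),[np.linalg.norm(P[i]-P[(i+1)%4]).round(4) for i in range(4)])
for v in (A['L2']-A['S2'],A['L1']-A['S1']): print(np.degrees(np.arctan2(v[1],v[0])))
for v in (A['L2']-A['L1'],A['S2']-A['S1']): print(np.degrees(np.arctan2(-v[0],v[1])),np.linalg.norm(v))
for o in covers(im,K,T,val=165,amin=60):
    if 60<o[2]<150 and 40<o[3]<70: print(np.round(o[:5],3),o[5])
E
cat >> h.py <<'E'
YAW=2.8
W=dict(L2=(.5615,-.0033),L1=(.5663,-.0982),S2=(.4409,-.0096),S1=(.4455,-.1043))
def look(x,y,psi,z=.22):
    """stand so that the wrist camera sees (x,y) in its upper half, cover rects near there"""
    c,s=np.cos(np.radians(psi)),np.sin(np.radians(psi))
    arm.reach([x-.09*c,y-.09*s,z],[180,0,psi])
    im,d,K,T=snap('wrist')
    r=[o for o in covers(im,K,T,val=165,amin=200) if np.hypot(o[0]-x,o[1]-y)<.06 and 40<o[3]<70]
    return r,im,d,K,T
E
```

```text
L2 [ 0.5612 -0.0029] [np.float64(0.0612), np.float64(0.124), np.float64(0.0594), np.float64(0.124)]
L1 [ 0.5659 -0.098 ] [np.float64(0.06), np.float64(0.124), np.float64(0.0621), np.float64(0.124)]
S2 [ 0.4402 -0.0093] [np.float64(0.0611), np.float64(0.0866), np.float64(0.0598), np.float64(0.0866)]
S1 [ 0.4449 -0.1041] [np.float64(0.0604), np.float64(0.0866), np.float64(0.0605), np.float64(0.0866)]
3.0596378411034624
2.844359915757717
2.8103652824748075 0.09528131205046798
2.824533000657034 0.09482578328930805
[  0.579  -0.314  81.808  54.061 165.947] (np.float64(483.0), np.float64(89.0))
[  0.395  -0.33  118.279  54.22    7.31 ] (np.float64(455.0), np.float64(229.0))
```

```bash
cat >> h.py <<'E'
def descend(x,y,z0,zmin,fmax=4,step=.001,v=.03):
    f0=np.array(arm.state()['force']); z=z0
    while z>zmin:
        z-=step; arm.move_l([x,y,z],v=v); f=arm.state()['force'][2]-f0[2]
        if abs(f)>fmax: return z,f
    return z,f
def pick(x,y,psi,open_=.066):
    r,*_=look(x,y,psi); print('seen',[np.round(o[:5],4) for o in r])
    o=min(r,key=lambda o:np.hypot(o[0]-x,o[1]-y)); x,y=o[:2]; psi=(o[4]+90)%180-90
    jaws.gripper_to(open_); arm.reach([x,y,.06],[180,0,psi]); arm.move_l([x,y,.015],v=.1)
    z,f=descend(x,y,.015,-.012); z+=.0025; print('contact',z,f,arm.state()['ee_pos']); arm.move_l([x,y,z],v=.03)
    jaws.gripper_to(.04,40); print('grip',arm.state()['grip_width'],arm.state()['gripper_force'])
    arm.move_l([x,y,.16],v=.15); s=arm.state(); print(s['t'],s['grip_width'],s['force'])
    return x,y,psi,z
E
python3 - <<'E'
from h import *
print(pick(.395,-.33,7.3))
im,d,K,T=snap('wrist'); cv2.imwrite('pics/hand1.png',im)
E
```

```text
seen [array([  0.3945,  -0.3301, 116.8338,  54.1423,   7.6746])]
contact -0.0045000000000000075 5.201464217374678 [ 0.39463634 -0.33018649 -0.00655283]
grip 0.05439665297410512 46.69069772186049
13.5333 0.05447956432149336 [ 0.19641229  0.63561246 -1.85419344]
(0.3944992980957031, -0.3300987548828125, np.float32(7.674629), -0.0045000000000000075)
```

View pics/hand1.png

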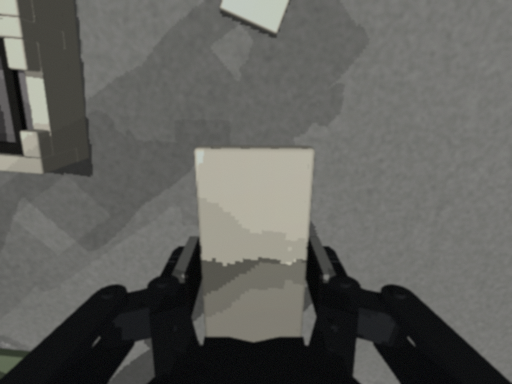

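```bash
cat >> h.py <<'E'
def farend(psi,z_tcp,half,row_px=None):
    """offset of plate centre from TCP along tool x, from the far end seen by the wrist camera"""
    im,d,K,T=snap('wrist'); s=arm.state(); col=cv2.cvtColor(im,cv2.COLOR_BGR2HSV)[:250,245:266]
    p=cloud(d,K,T)[:250,245:266]; e=np.array([np.cos(np.radians(psi)),np.sin(np.radians(psi))])
    zt=s['ee_pos'][2]+.0145
    q=p[(abs(p[...,2]-zt)<.008)&(col[...,1]<60)]; a=(q[:,:2]-np.array(s['ee_pos'][:2]))@e
    return np.percentile(a,99.5)-half, q[:,2].mean()-zt
def place(w,zrest=.0615,dx=0.):
    x,y=W[w]; c,s=np.cos(np.radians(YAW)),np.sin(np.radians(YAW)); x-=dx*c; y-=dx*s
    arm.reach([x,y,.16],[180,0,YAW]); arm.move_l([x,y,.072],v=.1)
    z,f=descend(x,y,.072,zrest-.002,fmax=4); print('rest',z,f,arm.state()['ee_pos'])
    jaws.gripper_to(.064); arm.move_l([x,y,.13],v=.1)
def topz(w,h):
    x,y=W[w]; c,s=np.cos(np.radians(YAW)),np.sin(np.radians(YAW))
    arm.reach([x-.08*c,y-.08*s,.2],[180,0,YAW]); im,d,K,T=snap('wrist'); p=cloud(d,K,T)
    l=(p[...,:2]-np.array([x,y]))@np.array([[c,-s],[s,c]])
    g=lambda a,b:p[(abs(l[...,0]-a)<.012)&(abs(l[...,1]-b)<.008),2]
    print('heights mm',[np.round(np.median(g(a,b))*1e3,1) for a in(-h,0,h) for b in(-.018,.018)]); return im,p,l
def press(w,x=None):
    x,y=W[w]; jaws.gripper_to(0.0); arm.reach([x,y,.12],[180,0,YAW]); arm.move_l([x,y,.08],v=.1)
    f0=arm.state()['force'][2]; z=.08; log=[]
    while z>.066:
        z-=.001; arm.move_l([x,y,z],v=.03); s=arm.state(); f=s['force'][2]-f0; log.append((round(s['ee_pos'][2]*1e3,1),round(f,1)))
        if f>35 : break
    print(log); arm.move_l([x,y,.13],v=.1); print(arm.state()['t'])
E
python3 - <<'E'
from h import *
arm.reach([.52,-.2,.16],[180,0,YAW]) 
dx,dz=farend(YAW,.16,.06); print('offset',dx,dz)
place('L1',dx=0)
im,*_=topz('L1',.045); cv2.imwrite('pics/pl1.png',im)
E
```

```text
offset -0.0001460426562567771 -0.0007625900791139728
rest 0.060999999999999985 7.383204029420558 [ 0.56652815 -0.09826063  0.06166814]
heights mm [np.float64(75.6), np.float64(75.6), np.float64(75.6), np.float64(75.6), np.float64(75.7), np.float64(75.8)]
```

View pics/pl1.png

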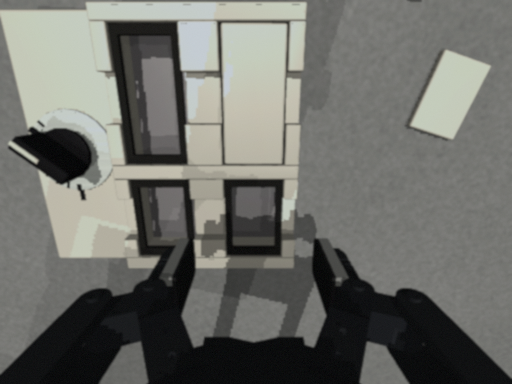

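```bash
python3 - <<'E'
from h import *
press('L1'); topz('L1',.045); jaws.gripper_to(.066)
arm.reach([.5,-.25,.22],[180,0,-14])
print(pick(.578,-.3145,-14))
arm.reach([.45,-.2,.16],[180,0,YAW]); dx,dz=farend(YAW,.16,.042); print('offset',dx,dz)
E
```

```text
[(np.float64(79.7), np.float64(0.5)), (np.float64(78.0), np.float64(-0.8)), (np.float64(76.9), np.float64(-0.5)), (np.float64(75.9), np.float64(0.5)), (np.float64(75.2), np.float64(0.7)), (np.float64(74.6), np.float64(5.4)), (np.float64(73.7), np.float64(5.4)), (np.float64(72.7), np.float64(6.4)), (np.float64(71.8), np.float64(6.0)), (np.float64(70.7), np.float64(5.9)), (np.float64(70.0), np.float64(7.4)), (np.float64(69.9), np.float64(13.1)), (np.float64(69.9), np.float64(18.9)), (np.float64(69.8), np.float64(23.6))]
26.3417
heights mm [np.float64(70.1), np.float64(70.1), np.float64(70.1), np.float64(70.1), np.float64(70.2), np.float64(70.2)]
seen [array([  0.5784,  -0.3148,  80.9016,  54.4581, 166.0116])]
contact -0.0045000000000000075 4.170076085993193 [ 0.57862982 -0.31484895 -0.00652235]
grip 0.05488305538621152 45.644992146912955
37.3583 0.05493135771356762 [-0.21679671 -0.48740991 -0.74058679]
(0.5784493408203125, -0.31476583862304686, np.float32(-13.988403), -0.0045000000000000075)
offset -0.0005072024600701122 -0.000698955568997961
```

```bash
python3 - <<'E'
from h import *
place('S1'); topz('S1',.028); press('S1'); topz('S1',.028); topz('L1',.045)
jaws.gripper_to(.066)
arm.reach([.45,.12,.22],[180,0,YAW])
print(pick(.361,.301,5.3))
arm.reach([.45,.15,.16],[180,0,YAW]); dx,dz=farend(YAW,.16,.06); print('offset',dx,dz)
E
```

```text
rest 0.060999999999999985 5.339501430334285 [ 0.44570174 -0.10435459  0.06144662]
heights mm [np.float64(75.5), np.float64(75.5), np.float64(75.5), np.float64(75.5), np.float64(75.4), np.float64(75.4)]
[(np.float64(79.6), np.float64(-0.7)), (np.float64(78.0), np.float64(0.4)), (np.float64(76.9), np.float64(-0.1)), (np.float64(75.9), np.float64(-0.1)), (np.float64(75.1), np.float64(2.9)), (np.float64(74.4), np.float64(4.4)), (np.float64(73.5), np.float64(6.0)), (np.float64(72.5), np.float64(6.1)), (np.float64(71.5), np.float64(6.5)), (np.float64(70.5), np.float64(7.1)), (np.float64(69.9), np.float64(10.4)), (np.float64(69.8), np.float64(19.9)), (np.float64(69.8), np.float64(27.2)), (np.float64(69.7), np.float64(35.2))]
50.0333
heights mm [np.float64(70.2), np.float64(70.1), np.float64(70.1), np.float64(70.2), np.float64(70.2), np.float64(70.2)]
heights mm [np.float64(70.1), np.float64(70.1), np.float64(70.1), np.float64(70.1), np.float64(70.1), np.float64(70.2)]
seen [array([  0.3601,   0.3011, 117.8356,  54.6916,   5.4843])]
contact -0.0045000000000000075 4.997166385200552 [ 0.36018016  0.30115783 -0.00655901]
grip 0.054784502717190334 47.34058448128053
62.575 0.05484589718914291 [ 0.20064586  0.33285206 -2.22228744]
(0.3600551452636719, 0.3010679626464844, np.float32(5.484329), -0.0045000000000000075)
offset 0.00020862007610816108 -0.0007194739502756897
```

```bash
python3 - <<'E'
from h import *
place('L2'); topz('L2',.045); press('L2'); topz('L2',.045)
jaws.gripper_to(.066)
arm.reach([.5,.15,.22],[180,0,28])
print(pick(.569,.288,28))
arm.reach([.45,.15,.16],[180,0,YAW]); dx,dz=farend(YAW,.16,.042); print('offset',dx,dz)
E
```

```text
rest 0.060999999999999985 5.654144222985989 [ 0.56173109 -0.00331095  0.06164414]
heights mm [np.float64(75.6), np.float64(75.7), np.float64(75.7), np.float64(75.7), np.float64(75.7), np.float64(75.7)]
[(np.float64(79.7), np.float64(0.9)), (np.float64(78.0), np.float64(-0.1)), (np.float64(76.9), np.float64(1.2)), (np.float64(75.9), np.float64(0.5)), (np.float64(75.3), np.float64(2.0)), (np.float64(74.6), np.float64(5.1)), (np.float64(73.7), np.float64(6.5)), (np.float64(72.8), np.float64(6.9)), (np.float64(71.8), np.float64(6.9)), (np.float64(70.8), np.float64(7.3)), (np.float64(70.0), np.float64(8.7)), (np.float64(69.9), np.float64(14.8)), (np.float64(69.9), np.float64(19.5)), (np.float64(69.8), np.float64(25.2))]
75.575
heights mm [np.float64(70.1), np.float64(70.1), np.float64(70.2), np.float64(70.1), np.float64(70.2), np.float64(70.2)]
seen [array([ 0.5868,  0.3111, 82.1038, 55.014 , 27.9864])]
contact -0.005500000000000007 8.429256348343467 [ 0.58693276  0.31115291 -0.00658465]
grip 0.054789677676966166 47.73034210607875
87.1 0.0549441462253648 [-0.84256229 -0.13002278 -1.73795893]
(0.5867825317382812, 0.3110658264160156, np.float32(27.986382), -0.005500000000000007)
offset -0.0013386002545108244 -0.0006670856283504945
```

```bash
python3 - <<'E'
from h import *
place('S2',zrest=.0605,dx=-.001); topz('S2',.028); press('S2'); topz('S2',.028)
jaws.gripper_to(.05)
arm.reach([.455,.06,.22],[180,0,YAW])
im,d,K,T=snap('wrist'); np.savez('w5.npz',im=im,d=d,K=K,T=T)
cv2.imwrite('pics/w5.png',im)
p=cloud(d,K,T); m=(p[...,2]>.094)&(p[...,2]<.108)&(abs(p[...,0]-.507)<.05)&(abs(p[...,1]-.084)<.05); q=p[m]; print(len(q),q.mean(0),cv2.minAreaRect((q[:,:2]*1000).astype(np.float32)))
E
```

```text
rest 0.060999999999999985 5.815550590815598 [ 0.4421085  -0.00954924  0.06140122]
heights mm [np.float64(75.4), np.float64(75.4), np.float64(75.5), np.float64(75.5), np.float64(75.5), np.float64(75.5)]
[(np.float64(79.6), np.float64(0.0)), (np.float64(78.0), np.float64(-1.0)), (np.float64(76.9), np.float64(-0.6)), (np.float64(75.9), np.float64(0.4)), (np.float64(75.1), np.float64(1.9)), (np.float64(74.4), np.float64(4.4)), (np.float64(73.5), np.float64(6.6)), (np.float64(72.5), np.float64(6.5)), (np.float64(71.5), np.float64(6.2)), (np.float64(70.5), np.float64(7.0)), (np.float64(69.9), np.float64(10.2)), (np.float64(69.8), np.float64(18.6)), (np.float64(69.7), np.float64(27.8)), (np.float64(69.6), np.float64(37.4))]
100.125
heights mm [np.float64(70.2), np.float64(70.1), np.float64(70.2), np.float64(70.2), np.float64(70.2), np.float64(70.2)]
934 [0.50649193 0.08506502 0.10194212] ((505.7131652832031, 84.9762954711914), (52.06096649169922, 14.15832233428955), 52.15013122558594)
```

View pics/w5.png

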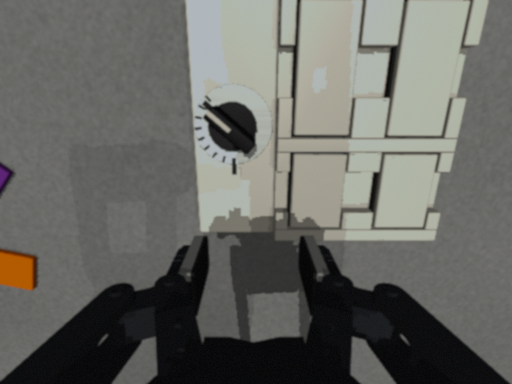

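```bash
python3 - <<'E'
from h import *
x,y=.506,.085; a=52.15
jaws.gripper_to(.04); arm.reach([x,y,.16],[180,0,a]); arm.move_l([x,y,.083],v=.08); jaws.gripper_to(.005,30)
print(arm.state()['grip_width'],arm.state()['force'],arm.state()['joint_pos'][5])
for t in np.linspace(a,180+YAW,6)[1:]:
    arm.reach([x,y,.083],[180,0,t])
s=arm.state(); print(s['joint_pos'][5],s['ee_rot'],s['force'],s['moment'])
jaws.gripper_to(.04); arm.move_l([x,y,.17],v=.1)
arm.reach([.455,.06,.22],[180,0,YAW])
im,d,K,T=snap('wrist'); p=cloud(d,K,T); m=(p[...,2]>.094)&(p[...,2]<.108)&(abs(p[...,0]-.507)<.05)&(abs(p[...,1]-.084)<.05); q=p[m]; print(len(q),q.mean(0),cv2.minAreaRect((q[:,:2]*1000).astype(np.float32)),arm.state()['t'])
# zero mark: dark pixels at shoulder level
g=im.max(2); z=(g<70)&(abs(p[...,2]-.05)<.015)&(np.hypot(p[...,0]-.506,p[...,1]-.085)<.045)&(np.hypot(p[...,0]-.506,p[...,1]-.085)>.029)&(p[...,0]<.48)&(abs(p[...,1]-.0835)<.006); k=p[z]; print('mark',len(k),k.mean(0))
cv2.imwrite('pics/end.png',cv2.resize(im[70:190,170:330],(800,600),interpolation=cv2.INTER_CUBIC))
E
```

```text
0.013402330926951742 [-2.40367257  2.62842816  6.23833626] 46.100248279157334
-84.5579817486988 [-179.98268204   -0.24085666 -177.18976301] [-5.90274248  0.38167366  8.99487439] [0.17197138 1.13603105 0.02964618]
915 [0.50670598 0.08473347 0.10200646] ((505.7409973144531, 84.98207092285156), (51.390037536621094, 14.148784637451172), 3.2987148761749268) 110.9833
mark 9 [0.46455414 0.08239626 0.0526823 ]
```

View pics/end.png

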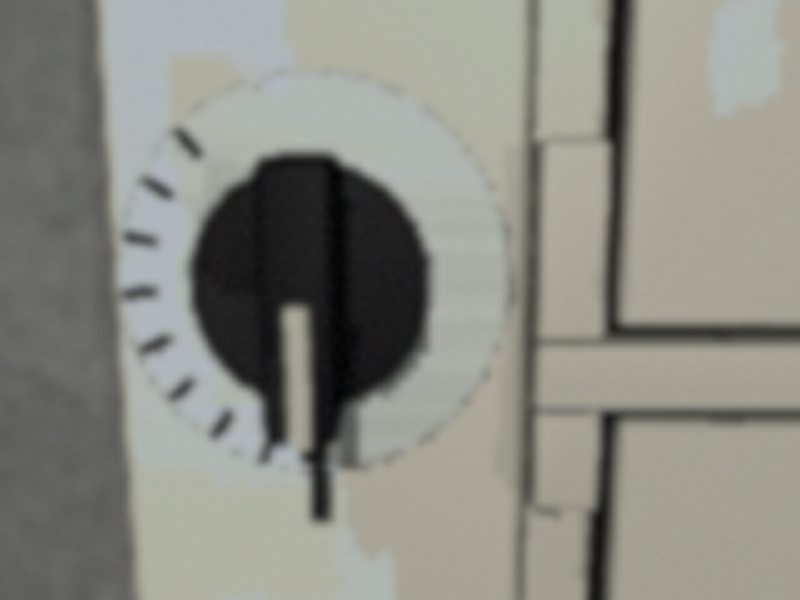

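```bash
python3 - <<'E'
from h import *
for w,h in(('L1',.045),('L2',.045),('S1',.028),('S2',.028)): topz(w,h)
print(arm.finish_job())
E
```

```text
heights mm [np.float64(70.1), np.float64(70.1), np.float64(70.1), np.float64(70.2), np.float64(70.2), np.float64(70.2)]
heights mm [np.float64(70.1), np.float64(70.2), np.float64(70.2), np.float64(70.2), np.float64(70.3), np.float64(70.3)]
heights mm [np.float64(70.2), np.float64(70.2), np.float64(70.1), np.float64(70.2), np.float64(70.2), np.float64(70.2)]
heights mm [np.float64(70.1), np.float64(70.1), np.float64(70.1), np.float64(70.2), np.float64(70.2), np.float64(70.2)]
the job is handed in; nothing more can be done
None
```

The job is handed in: all four covers are pressed flush and level with the deck, the dial was then turned to zero (within about 0.5° by camera), and the bottle, jar, brush and look-alikes were left alone.

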